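# Slide the shine-stand lamp to its stop and screw it fast

### The arm

A 6-joint arm with a two-finger parallel gripper is mounted at the origin on the work surface. World frame = base frame: x ahead of the robot, y to its left, z up, the work surface at z = 0. Lengths are in mm, angles in rad, forces in N, time in s.
With the tool pointing down it reaches from about 275 to 1000 mm from the base axis. Payload 8.4 kg.
Tool frame: the origin (TCP) lies between the finger pads; the fingertips stand 22 mm ahead of it and the grasp point (between the pads) lies 3 mm ahead of it (r.nose_length is the z of the fingertips in the tool frame, in mm); z points along the fingers, y is the line along which they close (so a half turn about z gives the same grasp; the last joint's range is limited). The gripper opens to 85 mm and grips with 20 to 120 N. Pads are 22 mm wide; open, the fingers measure 114 mm over their backs; the gripper's body (76 mm by 85 mm) begins 54 mm behind the grasp point. The pads swing forward as they close: fully open they stand 13 mm farther back than shut.
Start: joints at [-1.126, 0.353, 1.633, -0, 1.155, -0.002], TCP at [270.05, -563.65, 253.281] pointing down, gripper open.
Joint ranges: [-2.63, 2.63], [-0.92, 2.1], [0.06, 2.66], [-1.3, 4.44], [0, 2.69], [-3.02, 3.02]. Speed limits (rad/s): [2.22, 2.22, 2.79, 3.14, 3.14, 3.14].

### API

Orientations are given as [roll, pitch, yaw] about the fixed x, y, z axes, in that order (R = Rz(yaw) Ry(pitch) Rx(roll)).
In Python, from rig import r gives the robot as it stands.
- The arm moves only by the shell command python3 steer.py [FORCE], which reads ROWS from standard input. ROWS is 1 to 5 rows, parted by a bar, with the numbers parted by commas; each row has 7 numbers: a rotation vector rx, ry, rz in shares of 2 rad (1.0 is 2 rad), then dx, dy, dz in normalised numbers (1 is 800 mm), then the opening from 0.0 (shut) to 1.0 (fully open); each row shifts and turns the commanded pose from where the row before left it, along the tool's axes as they then stand; what a row does not reach is not made up. A row lasts 1/12 s, in which the tool goes at most 41.7 mm and 0.125 rad, less where a joint would pass 70% of its speed; a pose out of reach is approached as far as the arm can. The fingers move at their own pace and stop on an object; FORCE is the grip in N (left out, the last holds). Time passes only in rows, so rows that do not move let the fingers close. It prints the time, the measured TCP pose, the force, the opening and the grip force at its end. No shift or turn number may pass 1 either way. Input that does not fit is refused with a message, and nothing moves.
- r.sense(): the state, without advancing time (a new reading comes with each control period).
- r.grab_frame(name): name is "scene" or "top"; returns the picture (384x512x3 uint8, red, green, blue); there is no depth.
- r.camera_params(name): a dict with "fx", "fy", "cx", "cy" (pixels), "rvec" (rotation vector, rad) and "tvec" (3), from world to camera coordinates, as OpenCV has them. Camera axes: x right, y down, z forward; pixel columns grow to the right and rows downward; lengths in mm; the calibration is good to about 2 mm. A picture is of the moment at which its call begins. camera_params takes no time and is no camera call.
- r.sign_off(): hands the job in; it is judged then, once.
The state is a dict: "clock": time; "qpos": joint angles; "qvel": joint speeds; "joint_efforts": joint torques, N m; "eef_pos": TCP position; "tcp_rot": TCP orientation; "contact_force": force on the tool from outside, world axes, zero at the start; "wrist_torque": the same for the moment, N m; "opening": opening from 0.0 (shut) to 1.0 (fully open); "grasp_force": force on a finger pad.
Only numpy, scipy, OpenCV 4.12 (cv2) and the standard library are available. Lean on these libraries where they do the work, as an engineer would, in place of code of your own. Each camera call takes 0.05 s, during which the arm holds its last target. There are 200 camera calls.

### The job

Push the lamp along its rail until its green foot is up against the end stop. Then take the screwdriver from its block, set its blade in the slot of the clamp screw and, keeping it pressed in, drive the screw clockwise fully home; turn the screw only with the screwdriver. Finally stand the screwdriver back upright in its block and let go, never touching the glass bulb and leaving everything else on the bench where it is.

Things in the scene. Friction and masses are not known exactly. Their poses are not given: they have to be found in the camera images.
- rail_bed: dark wooden rail bed fixed to the bench, 80 x 320 x 12 mm, with a steel end stop (20 mm thick, 36 mm tall) across its +y end; origin at the centre of its underside, own y along the rail towards the stop.
- lamp_slide (a joint): position of the green lamp foot along the rail, m: larger is nearer the stop, 0.080 is hard against the stop, it starts between 0 and 0.025. It moves only along the rail's own y, with about 6 N of dry friction, and stays where it is left.
- push_face (a point): centre of the outer face of the upright yellow tab (56 mm wide, 10 thick, top 76 mm above the bench) at the rear end of the green lamp foot; 52 mm above the bench. Axes as the rail's: y points to the stop, into the face. The foot is 60 x 200 mm, top at 30 mm; on its centre line are the screw's axis 65 mm and the lamp post's axis 172 mm ahead of this face.
- bulb: clear glass bulb twisted into the brass socket on the foot's short post, 60 mm in diameter; its origin is the bottom of the glass on the post's axis, 120 mm above the bench, and it reaches 204 mm above the bench. It rides with the foot.
- clamp_screw: the foot's clamp screw: square brass head (38 x 32 mm) on a 48 mm dark round flange. Origin at the flange's underside on the vertical screw axis; the head's top is 15 mm above it. It sinks 2.9 mm per rad of turning (18 mm a turn), at most 7.5 mm in all, until the flange lies on the washer, 32 mm above the bench.
- screw_turn (a joint): how far the clamp screw has been turned clockwise seen from above, rad: starts between 0 and 0.35, 2.6 is fully home against a hard stop. Turning takes about 0.12 N m and it stays where it is left; it turns only with the driver, about its vertical axis.
- slot (a point): centre of the floor of the screw head's driver slot, on the screw axis; own x runs along the slot. The slot is a pocket 26 mm long, 6.5 mm wide and 9 mm deep with a 2.5 mm bevel round its mouth, closed at both ends. It turns and sinks with the screw.
- driver: flat-blade screwdriver, 153 mm long, about 0.2 kg, upright in its block. Origin: centre of the blade's tip; z up to the handle, x along the blade's width. Blade 18 mm wide (x), 4 thick (y), 20 high; round 12 mm shank; brass ferrule 36 mm across, 65 to 73 mm above the tip; red square handle 30 x 30 mm, flats square to x and y, 73 to 153 mm above the tip, white band near its top.
- driver_grip (a point): middle of the driver's handle, 115 mm above the blade tip, on its axis.
- holder: fixed wooden block 90 x 90 x 75 mm with an upright 24 mm through hole in its middle; origin at the centre of its underside. The driver stands in it with the ferrule resting on the top, blade tip 10 mm above the bench. It may be to the robot's left or right.
- tip_cup: red-painted tin tip cup, open top, 76 mm across the rim, 95 mm tall; origin at the centre of its underside. Bystander.
- spare_bulb: spare frosted white bulb, 106 mm long, lying in a small wooden tray; origin under its middle. Bystander.
- bootjack: black cast-iron beetle bootjack lying flat, about 200 mm long, 30 mm high; origin under the middle of its body. Bystander.
- toe_guard_a: aluminium toe guard (hollow rounded cap), 83 mm wide, 41 mm high; origin at the centre of its underside. Bystander.
- toe_guard_b: second aluminium toe guard like the first. Bystander.
- polish_tin: flat blue polish tin, 84 mm across, 32 mm high; origin at the centre of its underside. Bystander.
- shine_brush: brush lying on the bench; origin on its underside. Bystander.

How it is judged:
By the outcome, as a careful person would: the job done as asked, in the order asked, and still so for the second after the job is handed in, with the robot touching nothing.
It also fails if it takes over 72 s, if anything falls off the work surface, if the arm or the gripper's body presses on something with over 40 N, if the wrist force passes 120 N, or if a joint passes its speed limit or range.

## Working session

There is one attempt and no reset: what is moved stays moved. The work goes in short steps, Python scripts to look and compute and a shell command to move; the robot and the scene stay as the last step left them, time stands still between calls to the robot, and variables do not carry over. Pictures are saved under pics/ and viewed, at most 10 in all, crops included, and the job is handed in when it is done.

```bash
ls; mkdir -p pics; python3 - <<'E'
from rig import r
import cv2,numpy as np
for n in("scene","top"):
    im=r.grab_frame(n); cv2.imwrite(f"pics/{n}0.png",im[:,:,::-1]); 
    p=r.camera_params(n); print(p); R=cv2.Rodrigues(np.array(p['rvec'],float))[0]; print(-R.T@np.array(p['tvec']).ravel(),R)
print(r.sense())
E
```

```text
pics
rig.py
steer.py
{'fx': 486.97549108872823, 'fy': 486.97549108872823, 'cx': 250.41180279098242, 'cy': 186.000389527712, 'rvec': array([ 2.28040385,  0.93431751, -0.33106672]), 'tvec': array([-408.89804768, -222.10916686, 1857.62428688])}
[1243.55039879 -705.33584126 1274.12002705] [[ 0.71506009  0.69899183  0.00997455]
 [ 0.53676475 -0.53985093 -0.64841698]
 [-0.4478534   0.46901109 -0.76122003]]
{'fx': 408.8105939168085, 'fy': 408.8105939168085, 'cx': 254.24584052988692, 'cy': 194.87443568962448, 'rvec': array([ 2.18632329, -2.16061055,  0.09019574]), 'tvec': array([  30.47472467,  583.66278829, 1087.27309944])}
[ 484.93471523   30.63973628 1134.74811327] [[ 0.01205144 -0.99991484 -0.00500707]
 [-0.99601851 -0.01156185 -0.0883937 ]
 [ 0.08832828  0.0060524  -0.99607303]]
{'clock': 0.1, 'qpos': array([-1.12637583e+00,  3.53582658e-01,  1.63407761e+00,  3.68520465e-05,
        1.15518327e+00, -2.39002460e-03]), 'qvel': array([ 0.00167457, -0.0009964 , -0.0008305 , -0.0004488 , -0.0005926 ,
       -0.00039568]), 'joint_efforts': array([ 1.62780721e-04, -6.06358480e+01, -3.42817068e+01, -3.89121533e-05,
        3.96084521e-03, -2.01094377e-05]), 'eef_pos': array([ 269.89833572, -563.27057489,  252.62674123]), 'tcp_rot': array([-3.14034185e+00, -3.66857096e-05,  4.46795599e-01]), 'contact_force': array([ 0.14180397, -0.4788408 , -0.74851664]), 'wrist_torque': array([-0.017609  ,  0.00572187, -0.0228177 ]), 'grasp_force': 0.0, 'opening': 1.0015811909633079}
```

View pics/scene0.png

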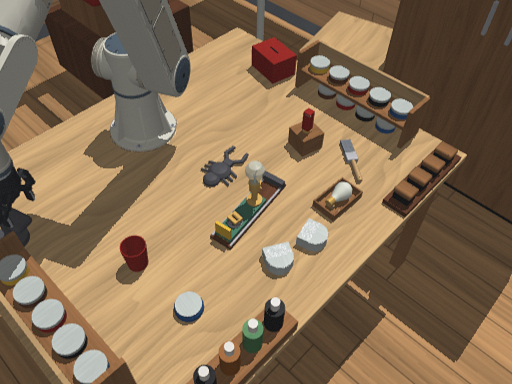

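View pics/top0.png

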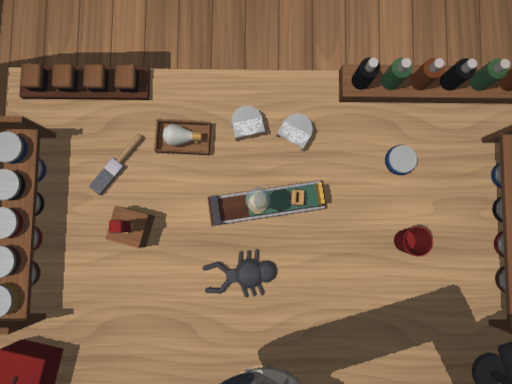

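Scene: rail with yellow tab (scene 222,228; top 321,193) and stop (top 214,210), holder with driver (top 130,227; scene 307,130), to the robot's left. Zooming in for detail.

```bash
python3 - <<'E'
import cv2,numpy as np
t=cv2.imread("pics/top0.png");s=cv2.imread("pics/scene0.png")
f=lambda im,x,y,w,h,k:cv2.resize(im[y:y+h,x:x+w],None,fx=k,fy=k,interpolation=cv2.INTER_CUBIC)
a=f(t,200,165,133,70,6)
b=f(s,205,155,85,95,3); c=f(t,100,195,60,60,4);d=f(s,280,100,50,60,4)
H=np.zeros((600-420-0,800,3),np.uint8)
o=np.zeros((600,800,3),np.uint8)
o[:420,:798]=a
b=cv2.resize(s[170:250,205:290],None,fx=2.2,fy=2.2,interpolation=cv2.INTER_CUBIC)
o[422:422+b.shape[0],:b.shape[1]]=b
c=cv2.resize(t[200:250,100:160],None,fx=3.5,fy=3.5,interpolation=cv2.INTER_CUBIC);o[422:422+c.shape[0],200:200+c.shape[1]]=c
d=cv2.resize(s[100:158,280:330],None,fx=3,fy=3,interpolation=cv2.INTER_CUBIC);o[422:422+d.shape[0],420:420+d.shape[1]]=d
cv2.imwrite("pics/crop1.png",o)
E
```

```text
(no output)
```

View pics/crop1.png

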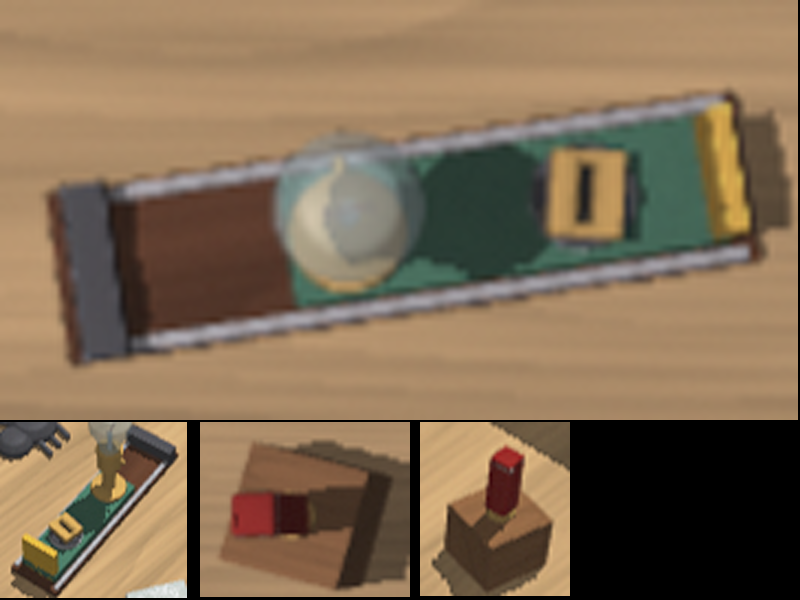

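```bash
cat > h.py <<'E'
import cv2,numpy as np
from rig import r
P={n:r.camera_params(n) for n in("scene","top")}
def ray(n,uv):
    p=P[n];R=cv2.Rodrigues(p['rvec'])[0];c=-R.T@p['tvec'].ravel()
    d=R.T@np.array([(uv[0]-p['cx'])/p['fx'],(uv[1]-p['cy'])/p['fy'],1]);return c,d
def pl(n,uv,z):
    c,d=ray(n,uv);return (c+d*(z-c[2])/d[2]).round(1)
def px(n,X):
    p=P[n];K=np.array([[p['fx'],0,p['cx']],[0,p['fy'],p['cy']],[0,0,1]])
    return cv2.projectPoints(np.array(X,float).reshape(-1,1,3),p['rvec'],p['tvec'],K,None)[0].reshape(-1,2).round(1)
def mask(im,lo,hi,box):
    h=cv2.cvtColor(im,cv2.COLOR_BGR2HSV);m=cv2.inRange(h,lo,hi);o=np.zeros_like(m);x,y,w,g=box;o[y:y+g,x:x+w]=m[y:y+g,x:x+w]
    n,l,s,c=cv2.connectedComponentsWithStats(o);
    return (l==1+np.argmax(s[1:,4])).astype(np.uint8)
def rect(m):
    c=max(cv2.findContours(m,0,2)[0],key=cv2.contourArea);q=cv2.minAreaRect(c);return q,cv2.boxPoints(q)
E
python3 - <<'E'
from h import *
t=cv2.imread("pics/top0.png");s=cv2.imread("pics/scene0.png")
def show(name,n,m,zs):
    q,b=rect(m);print(name,n,m.sum(),np.round(q[0],1),np.round(q[1],1),round(q[2],1))
    for z in zs: print('  z',z,[list(pl(n,p,z)) for p in b],'c',pl(n,q[0],z))
h=cv2.cvtColor(t,cv2.COLOR_BGR2HSV)
for n,u,v in(('tab',319,192),('head',293,198),('red',120,227),('red2',125,227),('wood',150,220),('wood2',120,240),('stop',214,210),('bed',235,205),('rail',300,187),('bench',200,230)): print(n,h[v,u])
hs=cv2.cvtColor(s,cv2.COLOR_BGR2HSV)
print('scene',hs[228,222],hs[120,308],hs[113,309],hs[135,300],hs[145,300])
show('tab','top',mask(t,(20,150,100),(32,255,255),(310,175,25,40)),[76])
show('head','top',mask(t,(12,100,120),(24,255,255),(288,187,20,22)),[44,52])
m=mask(t,(0,180,130),(6,255,255),(100,210,40,40));show('redtop','top',m,[163])
m=mask(s,(0,180,60),(8,255,255),(290,100,40,40));show('red','scene',m,[])
ys,xs=np.where(m);print(xs.min(),xs.max(),ys.min(),ys.max())
E
```

```text
tab [ 20 159 160]
head [ 17 131 191]
red [  1 182 118]
red2 [  1 157  52]
wood [ 12 114  49]
wood2 [ 13 128 133]
stop [130  18  83]
bed [  8 127  94]
rail [ 76  87 108]
bench [ 15 101 172]
scene [ 21 172 107] [  1 172  77] [  1 185 165] [ 13 121  76] [ 13 124  68]
tab top 113 [320.  193.2] [20.5  5.9] 80.5
  z 76 [[np.float64(610.2), np.float64(-121.9), np.float64(76.0)], [np.float64(612.9), np.float64(-137.1), np.float64(76.0)], [np.float64(560.1), np.float64(-145.7), np.float64(76.0)], [np.float64(557.4), np.float64(-130.6), np.float64(76.0)]] c [ 585.1 -133.9   76. ]
head top 152 [297. 197.] [14. 12.] 90.0
  z 44 [[np.float64(595.9), np.float64(-61.1), np.float64(44.0)], [np.float64(596.3), np.float64(-93.2), np.float64(44.0)], [np.float64(558.7), np.float64(-93.3), np.float64(44.0)], [np.float64(558.3), np.float64(-61.2), np.float64(44.0)]] c [577.3 -77.2  44. ]
  z 52 [[np.float64(595.1), np.float64(-60.4), np.float64(52.0)], [np.float64(595.5), np.float64(-92.3), np.float64(52.0)], [np.float64(558.2), np.float64(-92.4), np.float64(52.0)], [np.float64(557.8), np.float64(-60.6), np.float64(52.0)]] c [576.6 -76.4  52. ]
redtop top 1 [111. 223.] [0. 0.] 0.0
  z 163 [[np.float64(500.1), np.float64(376.1), np.float64(163.0)], [np.float64(500.1), np.float64(376.1), np.float64(163.0)], [np.float64(500.1), np.float64(376.1), np.float64(163.0)], [np.float64(500.1), np.float64(376.1), np.float64(163.0)]] c [500.1 376.1 163. ]
red scene 39 [308.9 111.7] [8.5 4.9] 26.6
304 313 109 115
```

```bash
python3 - <<'E'
from h import *
t=cv2.imread("pics/top0.png");s=cv2.imread("pics/scene0.png")
def show(name,n,m,zs):
    q,b=rect(m);print(name,n,m.sum(),np.round(q[0],1),np.round(q[1],1),round(q[2],1))
    for z in zs:
        B=np.array([pl(n,p,z) for p in b]);e=[(np.linalg.norm(B[i+1]-B[i]).round(1),np.degrees(np.arctan2(*(B[i+1]-B[i])[[1,0]])).round(1)) for i in(0,1)];print('  z',z,B[:,:2].tolist(),'c',pl(n,q[0],z),e)
def line(m,n,z):
    ys,xs=np.where(m);B=np.array([pl(n,p,z)[:2] for p in zip(xs,ys)],np.float32)
    vx,vy,x,y=cv2.fitLine(B,cv2.DIST_L2,0,.01,.01).ravel();print(n,'line',np.degrees(np.arctan2(vy,vx)).round(2),x,y,len(B),B[:,1].min(),B[:,1].max())
h=cv2.cvtColor(t,cv2.COLOR_BGR2HSV)
# rails: bluish-grey strips
m=cv2.inRange(h,(0,0,95),(180,70,255));m[:170]=0;m[228:]=0;m[:,:220]=0;m[:,325:]=0
n,l,st,c=cv2.connectedComponentsWithStats(m)
for i in range(1,n):
    if st[i,4]>25: print(st[i],c[i]); line(l==i,'top',14)
show('redtop','top',mask(t,(0,140,85),(8,255,255),(100,210,40,40)),[163])
show('redall','top',mask(t,(0,140,30),(8,255,255),(100,210,40,40)),[])
show('redtop','scene',mask(s,(0,140,110),(8,255,255),(290,100,40,40)),[163])
show('holdertop','top',mask(t,(8,90,70),(16,255,145),(100,195,60,60)),[75])
show('stop','top',mask(t,(100,0,40),(150,60,110),(203,190,22,40)),[36,48])
m=mask(t,(12,100,120),(24,255,255),(288,187,20,22));mm=np.zeros_like(m)
c=cv2.findContours(m,0,2)[0];cv2.drawContours(mm,c,-1,1,-1);sl=cv2.erode(mm,np.ones((3,3)))&(1-m)
g=t.sum(2).astype(float);print(t[190:206,288:306].sum(2))
show('head','top',m,[44,50]); show('slot','top',sl,[44])
E
```

```text
[220 181 101  33 734] [262.84468665 195.16076294]
top line -76.11 583.83514 13.739237 734 -143.5 131.7
[224 206 101  18 333] [273.35135135 214.2972973 ]
top line -80.79 531.5066 -15.588288 333 -154.3 119.4
redtop top 150 [114.5 226. ] [12. 11.] 90.0
  z 163 [[507.1, 381.1], [507.4, 355.0], [479.0, 353.8], [478.7, 379.9]] c [493.1 367.4 163. ] [(np.float64(26.1), np.float64(-89.3)), (np.float64(28.4), np.float64(-177.6))]
redall top 238 [119.5 226. ] [12. 21.] 90.0
redtop scene 44 [308.8 111.4] [8.9 5.4] 26.6
  z 163 [[484.9, 349.1], [474.4, 374.4], [507.7, 377.8], [517.7, 352.7]] c [496.3 363.5 163. ] [(np.float64(27.4), np.float64(112.5)), (np.float64(33.5), np.float64(5.8))]
holdertop top 826 [136.2 224. ] [52.8 37.6] 14.9
  z 75 [[469.5, 419.2], [563.9, 398.1], [530.0, 264.1], [436.3, 286.1]] c [499.7 341.8  75. ] [(np.float64(96.7), np.float64(-12.6)), (np.float64(138.2), np.float64(-104.2))]
stop top 201 [216.9 209.7] [28.  10.2] 80.9
  z 36 [[576.0, 157.6], [580.7, 130.6], [506.5, 117.3], [501.8, 144.2]] c [541.2 137.4  36. ] [(np.float64(27.4), np.float64(-80.1)), (np.float64(
[... 1302 characters left out ...]
346 343 321 257 139 146]
 [148 150 152 196 275 288 242 221 224 225 233 246 235 225 251 245 228 227]]
head top 152 [297. 197.] [14. 12.] 90.0
  z 44 [[595.9, -61.1], [596.3, -93.2], [558.7, -93.3], [558.3, -61.2]] c [577.3 -77.2  44. ] [(np.float64(32.1), np.float64(-89.3)), (np.float64(37.6), np.float64(-179.8))]
  z 50 [[595.3, -60.6], [595.7, -92.5], [558.3, -92.6], [557.9, -60.7]] c [576.8 -76.6  50. ] [(np.float64(31.9), np.float64(-89.3)), (np.float64(37.4), np.float64(-179.8))]
slot top 29 [297.  196.5] [9. 2.] 90.0
  z 44 [[590.7, -74.5], [590.7, -79.8], [566.6, -79.9], [566.5, -74.6]] c [578.6 -77.2  44. ] [(np.float64(5.3), np.float64(-90.0)), (np.float64(24.1), np.float64(-179.8))]
```

Rail yaw is about 9.4°, the push face is near (587,−143), the screw near (577,−77) with its slot along world x, and the handle near (494,366). These agree with each other and with the given sizes. Moving behind the tab with the gripper shut.

The manual's scale: shifts go in shares of 800 mm and turns go in shares of 2 rad. Converting my numbers, 35.2 mm is 0.044, -16 mm is -0.02.

```bash
echo '0,0,0,0.044,-0.02,0,0 | 0,0,0,0.044,-0.02,0,0 | 0,0,0,0.044,-0.02,0,0 | 0,0,0,0.044,-0.02,0,0 | 0,0,0,0.044,-0.02,0,0' | python3 steer.py 40
echo '0,0,0,0.044,-0.02,0,0 | 0,0,0,0.044,-0.02,0,0 | 0,0,0,0.044,-0.02,0,0 | 0,0,0,0.044,-0.02,0,0 | 0,0,0,0.044,-0.02,0,0' | python3 steer.py
echo '0,0,0,0.044,-0.02,0,0 | 0,0,0,0.044,-0.02,0,0 | 0,0,0,0.044,-0.02,0,0 | 0,0,0,0,0,0,0' | python3 steer.py
echo '0,0,-0.062,0,0,0.0125,0 | 0,0,-0.062,0,0,0.0125,0 | 0,0,-0.062,0,0,0.0125,0 | 0,0,-0.062,0,0,0.0125,0 | 0,0,-0.062,0,0,0.0125,0' | python3 steer.py
echo '0,0,-0.062,0,0,0.0125,0 | 0,0,-0.062,0,0,0.0125,0 | 0,0,-0.062,0,0,0.0125,0 | 0,0,-0.062,0,0,0.0125,0 | 0,0,-0.062,0,0,0.0125,0' | python3 steer.py
```

```text
clock: 0.52
eef_pos: [394.8, -413.9, 253.0]
tcp_rot: [-3.141, 0.0, 0.446]
contact_force: [0.7, -0.3, -0.5]
opening: 0.3
grasp_force: 0.0
clock: 0.93
eef_pos: [519.1, -265.5, 253.1]
tcp_rot: [-3.141, 0.0, 0.447]
contact_force: [0.5, -0.2, -0.4]
opening: 0.001
grasp_force: 0.0
clock: 1.27
eef_pos: [596.4, -173.4, 253.0]
tcp_rot: [-3.141, -0.002, 0.45]
contact_force: [-0.6, 0.2, 0.3]
opening: 0.002
grasp_force: 0.0
clock: 1.68
eef_pos: [592.5, -178.4, 202.4]
tcp_rot: [-3.141, 0.0, 1.073]
contact_force: [-0.0, 0.2, -0.7]
opening: -0.004
grasp_force: 0.0
clock: 2.1
eef_pos: [592.4, -178.5, 152.4]
tcp_rot: [-3.141, -0.0, 1.693]
contact_force: [1.0, 0.7, 0.5]
opening: 0.002
grasp_force: 0.0
```

In the tool's units: 30 mm is 0.0375, 10 mm is 0.0125, -0.042 rad is -0.021.

```bash
echo '0,0,-0.021,0,0,0.0375,0 | 0,0,0,0,0,0.0375,0 | 0,0,0,0,0,0.0375,0 | 0,0,0,0.0125,0,0,0 | 0,0,0,0.01,0,0,0' | python3 steer.py
echo '0,0,0,0.005,0,0,0 | 0,0,0,0.005,0,0,0 | 0,0,0,0.005,0,0,0 | 0,0,0,0.005,0,0,0 | 0,0,0,0.005,0,0,0' | python3 steer.py
echo '0,0,0,0.0075,0,0,0 | 0,0,0,0.0075,0,0,0 | 0,0,0,0.0075,0,0,0 | 0,0,0,0.0075,0,0,0 | 0,0,0,0.0075,0,0,0' | python3 steer.py
```

```text
clock: 2.52
eef_pos: [588.3, -159.8, 61.8]
tcp_rot: [-3.138, -0.002, 1.728]
contact_force: [0.1, -0.1, 0.5]
opening: -0.0
grasp_force: 0.0
clock: 2.93
eef_pos: [588.0, -141.5, 65.1]
tcp_rot: [3.139, 0.003, 1.73]
contact_force: [0.2, -7.7, -3.8]
opening: -0.002
grasp_force: 3.2
clock: 3.35
eef_pos: [583.1, -111.8, 65.1]
tcp_rot: [3.139, 0.002, 1.729]
contact_force: [-0.0, -6.6, -2.3]
opening: 0.001
grasp_force: 3.3
```

In the tool's units: 5 mm is 0.0063, 4 mm is 0.005.

```bash
echo '0,0,0,0.0063,0,0,0 | 0,0,0,0.0063,0,0,0 | 0,0,0,0.0063,0,0,0 | 0,0,0,0.005,0,0,0 | 0,0,0,0.0038,0,0,0' | python3 steer.py
echo '0,0,0,0.0025,0,0,0 | 0,0,0,0.0025,0,0,0 | 0,0,0,0.0025,0,0,0' | python3 steer.py
echo '0,0,0,0.0025,0,0,0 | 0,0,0,0.0025,0,0,0' | python3 steer.py
echo '0,0,0,0.0025,0,0,0 | 0,0,0,0.0025,0,0,0' | python3 steer.py
```

```text
clock: 3.77
eef_pos: [579.6, -89.9, 65.1]
tcp_rot: [3.139, 0.002, 1.73]
contact_force: [-0.4, -7.4, -1.8]
opening: -0.002
grasp_force: 3.1
clock: 4.02
eef_pos: [578.6, -84.2, 65.1]
tcp_rot: [3.139, 0.002, 1.73]
contact_force: [-1.1, -6.1, -2.4]
opening: 0.005
grasp_force: 3.1
clock: 4.18
eef_pos: [578.0, -80.2, 65.1]
tcp_rot: [3.139, 0.002, 1.73]
contact_force: [-0.9, -6.1, -1.7]
opening: 0.003
grasp_force: 3.1
clock: 4.35
eef_pos: [577.6, -77.7, 65.2]
tcp_rot: [3.139, 0.005, 1.731]
contact_force: [0.6, -28.4, -4.3]
opening: 0.002
grasp_force: 13.8
```

In the tool's units: 1 mm is 0.0013.

```bash
echo '0,0,0,0.0013,0,0,0 | 0,0,0,0,0,0,0' | python3 steer.py
echo '0,0,0,-0.0125,0,0,0 | 0,0,0,-0.025,0,0,0 | 0,0,0,-0.025,0,-0.025,0.5 | 0,0,0,0,0,-0.05,1 | 0,0,0,0,0,-0.05,1' | python3 steer.py
echo '0,0,0,0,0,-0.05,1 | 0,0,0,0,0,-0.05,1 | 0,0,0,-0.0375,0,0,1' | python3 steer.py
python3 - <<'E'
from h import *
import cv2
for n in("top","scene"): cv2.imwrite(f"pics/{n}1.png",r.grab_frame(n)[:,:,::-1])
t=cv2.imread("pics/top1.png");s=cv2.imread("pics/scene1.png")
f=lambda im,x,y,w,h,k:cv2.resize(im[y:y+h,x:x+w],None,fx=k,fy=k,interpolation=cv2.INTER_CUBIC)
o=np.zeros((600,800,3),np.uint8)
o[:350,:665]=f(t,200,170,133,70,5)
o[352:592,:255]=f(s,205,160,85,80,3)
o[352:592,260:530]=f(s,285,98,45,40,6)
o[352:592,532:796]=f(t,103,205,44,40,6)
cv2.imwrite("pics/crop2.png",o)
E
```

```text
clock: 4.52
eef_pos: [577.6, -77.8, 65.2]
tcp_rot: [3.139, 0.006, 1.731]
contact_force: [0.3, -22.7, -4.2]
opening: -0.001
grasp_force: 11.1
clock: 4.93
eef_pos: [583.9, -124.8, 165.0]
tcp_rot: [-3.141, -0.0, 1.727]
contact_force: [0.7, 0.5, -0.7]
opening: 0.42
grasp_force: 0.0
clock: 5.18
eef_pos: [592.7, -151.4, 254.0]
tcp_rot: [3.128, 0.004, 1.731]
contact_force: [2.1, -0.7, 1.4]
opening: 0.848
grasp_force: 0.0
```

View pics/crop2.png

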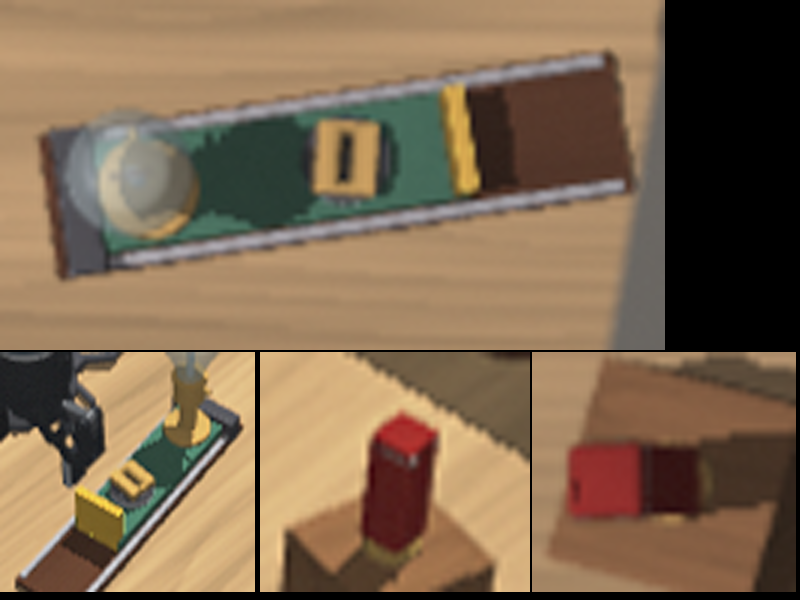

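The foot is against the stop. The head and slot are at crop (346,158), which is top px (269,202), with the slot near world x. The handle's top corners are visible in both views.

```bash
python3 - <<'E'
from h import *
t=cv2.imread("pics/top1.png");s=cv2.imread("pics/scene1.png")
C=np.array([(375,428),(402,412),(438,430),(412,452)],float);C=np.c_[285+(C[:,0]-260)/6-.4,98+(C[:,1]-352)/6-.4]
B=np.array([pl('scene',c,163) for c in C]);print('scene handle',B[:,:2].tolist(),B.mean(0))
for i in range(4):
    d=B[(i+1)%4]-B[i];print(np.linalg.norm(d).round(1),np.degrees(np.arctan2(d[1],d[0])).round(1))
T=np.array([(569,447),(642,445),(644,516),(570,518)],float);T=np.c_[103+(T[:,0]-532)/6-.4,205+(T[:,1]-352)/6-.4]
B=np.array([pl('top',c,163) for c in T]);print('top handle',B[:,:2].tolist(),B.mean(0))
m=mask(t,(12,100,120),(24,255,255),(258,188,22,24))
c=cv2.findContours(m,0,2)[0];mm=np.zeros_like(m);cv2.drawContours(mm,c,-1,1,-1)
q,b=rect(mm);print('head',q,[pl('top',p,54).tolist() for p in b],pl('top',q[0],54))
g=t.sum(2).astype(float);w=np.zeros_like(g);w[195:210,265:274]=np.clip(300-g[195:210,265:274],0,None)
ys,xs=np.nonzero(w);ww=w[ys,xs];cx,cy=(xs*ww).sum()/ww.sum(),(ys*ww).sum()/ww.sum();dx,dy=xs-cx,ys-cy
print('slot',cx,cy,pl('top',(cx,cy),52),'ang from vertical px deg',np.degrees(.5*np.arctan2(2*(ww*dx*dy).sum(),((dy**2-dx**2)*ww).sum())))
m=mask(s,(12,90,110),(24,255,255),(236,190,22,22));mm=np.zeros_like(m);cv2.drawContours(mm,cv2.findContours(m,0,2)[0],-1,1,-1)
q,b=rect(mm);M=cv2.moments(mm,True);c=(M['m10']/M['m00'],M['m01']/M['m00']);print('scene head',q,c,pl('scene',c,54))
m=mask(t,(20,150,100),(32,255,255),(285,180,15,35));q,b=rect(m);print('tab',[pl('top',p,76).tolist() for p in b])
print(px('top',[[495,366,z] for z in(83,75)]))
E
```

```text
scene handle [[480.1, 355.7], [482.1, 377.5], [507.0, 380.1], [508.6, 354.8]] [494.45  367.025 163.   ]
21.9 84.8
25.0 6.0
25.4 -86.4
28.5 178.2
top handle [[506.1, 381.7], [507.2, 352.7], [479.2, 350.8], [478.1, 380.0]] [492.65 366.3  163.  ]
head ((269.0, 201.0), (14.0, 12.0), 90.0) [[583.4, 14.0, 54.0], [583.7, -17.8, 54.0], [546.5, -18.1, 54.0], [546.2, 13.6, 54.0]] [564.9  -2.1  54. ]
slot 268.5517344497608 201.58851674641147 [563.5  -1.   52. ] ang from vertical px deg -2.783994382902678
scene head ((245.5, 200.5), (21.0, 19.0), 90.0) (244.2594142259414, 199.80753138075315) [552.4  -9.2  54. ]
tab [[597.2, -49.4, 76.0], [599.3, -61.6, 76.0], [546.6, -70.5, 76.0], [544.4, -58.4, 76.0]]
[[125.8 225.6]
 [126.8 225.7]]
```

```bash
cat >> h.py <<'E'
from scipy.spatial.transform import Rotation as Ro
def go(target,rpy=None):
    s=r.sense();R=Ro.from_euler('xyz',s['tcp_rot']);d=R.inv().apply(np.array(target)-s['eef_pos'])
    print('clock',s['clock'],'pos',s['eef_pos'].round(1),'rot',s['tcp_rot'].round(4),'tool delta',d.round(1),end=' ')
    if rpy is not None: print('rotvec',(R.inv()*Ro.from_euler('xyz',rpy)).as_rotvec().round(4),end=' ')
    print('F',s['contact_force'].round(1),'q',s['qpos'].round(2),'T',s['wrist_torque'].round(2))
E
python3 -c "
from h import *
go([493.5,366.5,300],[3.1416,0,1.60])"
```

```text
clock 5.2833 pos [ 591.2 -156.1  248.2] rot [3.1339 0.0044 1.7283] tool delta [531.2 -14.1 -54.3] rotvec [0.008  0.0039 0.1283] F [-0.1 -0.3 -0.4] q [-0.26  0.33  1.68 -0.    1.13 -0.42] T [-0.03 -0.02 -0.  ]
```

In the tool's units: 38 mm is 0.0475, 35 mm is 0.0438.

```bash
echo '0,0,0,0.0125,0,-0.0375,1 | 0,0,0,0.0438,-0.0013,-0.03,1 | 0,0,0,0.0475,-0.0013,0,1 | 0,0,0,0.0475,-0.0013,0,1 | 0,0,0,0.0475,-0.0013,0,1' | python3 steer.py
echo '0,0,0,0.0475,-0.0013,0,1 | 0,0,0,0.0475,-0.0013,0,1 | 0,0,0,0.0475,-0.0013,0,1 | 0,0,0,0.0475,-0.0013,0,1 | 0,0,0,0.0475,-0.0013,0,1' | python3 steer.py
echo '0,0,0,0.0475,-0.0013,0,1 | 0,0,0,0.0475,-0.0013,0,1 | 0,0,0,0.0475,-0.0013,0,1 | 0,0,0,0.0475,-0.0013,0,1 | 0,0,0.06,0.0375,-0.0013,0,1' | python3 steer.py
echo '0,0,0,0,0,0,1 | 0,0,0,0,0,0,1' | python3 steer.py
python3 -c "
from h import *
go([493.5,366.5,128],[3.1416,0,1.60])"
```

```text
clock: 5.7
eef_pos: [559.4, 3.9, 298.3]
tcp_rot: [3.139, -0.0, 1.728]
contact_force: [0.1, 0.7, -0.3]
opening: 1.0
grasp_force: 0.0
clock: 6.12
eef_pos: [524.0, 191.1, 297.8]
tcp_rot: [3.14, -0.001, 1.729]
contact_force: [0.6, -0.5, 0.6]
opening: 0.999
grasp_force: 0.0
clock: 6.53
eef_pos: [490.1, 370.8, 297.8]
tcp_rot: [3.141, -0.001, 1.611]
contact_force: [-0.1, 0.2, 0.7]
opening: 1.001
grasp_force: 0.0
clock: 6.7
eef_pos: [490.5, 369.4, 297.2]
tcp_rot: [3.141, -0.0, 1.612]
contact_force: [-0.5, 0.1, -0.2]
opening: 1.002
grasp_force: 0.0
clock 6.7 pos [490.5 369.4 297.2] rot [ 3.1415e+00 -3.0000e-04  1.6125e+00] tool delta [ -3.1   2.8 169.2] rotvec [ 0.0001 -0.0003  0.0125] F [-0.5  0.1 -0.2] q [0.64 0.3  1.61 0.   1.23 0.6 ] T [-0.03  0.02  0.02]
```

In the tool's units: 36 mm is 0.045, 30 mm is 0.0375, 0.012 rad is 0.006.

```bash
echo '0,0,0.006,-0.0038,0.0035,0.045,1 | 0,0,0,0,0,0.045,1 | 0,0,0,0,0,0.045,1 | 0,0,0,0,0,0.0375,1 | 0,0,0,0,0,0.035,1' | python3 steer.py
echo '0,0,0,0,0,0,0.6 | 0,0,0,0,0,0,0.4 | 0,0,0,0,0,0,0.3 | 0,0,0,0,0,0,0.2 | 0,0,0,0,0,0,0.2' | python3 steer.py 60
echo '0,0,0,0,0,0,0 | 0,0,0,0,0,0,0 | 0,0,0,0,0,0,0' | python3 steer.py
```

```text
clock: 7.12
eef_pos: [494.2, 363.2, 129.6]
tcp_rot: [-3.141, 0.001, 1.598]
contact_force: [-0.3, 0.3, -1.0]
opening: 1.003
grasp_force: 0.0
clock: 7.53
eef_pos: [495.8, 365.6, 133.3]
tcp_rot: [3.139, -0.002, 1.597]
contact_force: [0.9, -2.5, 4.3]
opening: 0.339
grasp_force: 59.7
clock: 7.78
eef_pos: [495.8, 365.6, 133.3]
tcp_rot: [3.138, -0.002, 1.597]
contact_force: [-0.0, -1.5, 8.1]
opening: 0.344
grasp_force: 60.2
```

In the tool's units: -35 mm is -0.0438, -30 mm is -0.0375.

```bash
echo '0,0,0,0,0,-0.0188,0 | 0,0,0,0,0,-0.0375,0 | 0,0,0,0,0,-0.0438,0 | 0,0,0,0,0,-0.0438,0 | 0,0,0,0,0,-0.0438,0' | python3 steer.py
echo '0,0,0,0,0,0,0 | 0,0,0,0,0,0,0' | python3 steer.py
python3 - <<'E'
from h import *
go([0,0,0])
for n in("top","scene"): cv2.imwrite(f"pics/{n}2.png",r.grab_frame(n)[:,:,::-1])
s=r.sense();p=s['eef_pos'];R=Ro.from_euler('xyz',s['tcp_rot']);a=px('scene',p+R.apply([[0,0,118]]))[0]
b=px('top',p+R.apply([[0,0,118]]))[0];print(a,b)
o=np.zeros((600,800,3),np.uint8)
f=lambda n,c,w,h,k:cv2.resize(cv2.imread(f"pics/{n}2.png")[int(c[1])-h:int(c[1])+h,int(c[0])-w:int(c[0])+w],None,fx=k,fy=k,interpolation=cv2.INTER_CUBIC)
x=f("scene",a-[0,12],38,50,6)[:600];o[:x.shape[0],:x.shape[1]]=x
y=f("top",b,27,40,6);o[:y.shape[0],460:460+y.shape[1]]=y
cv2.imwrite("pics/crop3.png",o)
E
```

```text
clock: 8.2
eef_pos: [494.3, 364.8, 283.3]
tcp_rot: [3.141, -0.0, 1.597]
contact_force: [-0.0, 1.0, -1.3]
opening: 0.348
grasp_force: 59.5
clock: 8.37
eef_pos: [495.5, 365.8, 284.2]
tcp_rot: [3.137, -0.003, 1.597]
contact_force: [-1.1, 0.6, -1.7]
opening: 0.342
grasp_force: 59.9
clock 8.3667 pos [495.5 365.8 284.2] rot [ 3.1368 -0.0034  1.5971] tool delta [-353.6 -506.4  280.5] F [-1.1  0.6 -1.7] q [0.63 0.31 1.63 0.   1.2  0.61] T [ 0.02  0.04 -0.02]
[308.5 111.1] [115.8 225.6]
```

View pics/crop3.png

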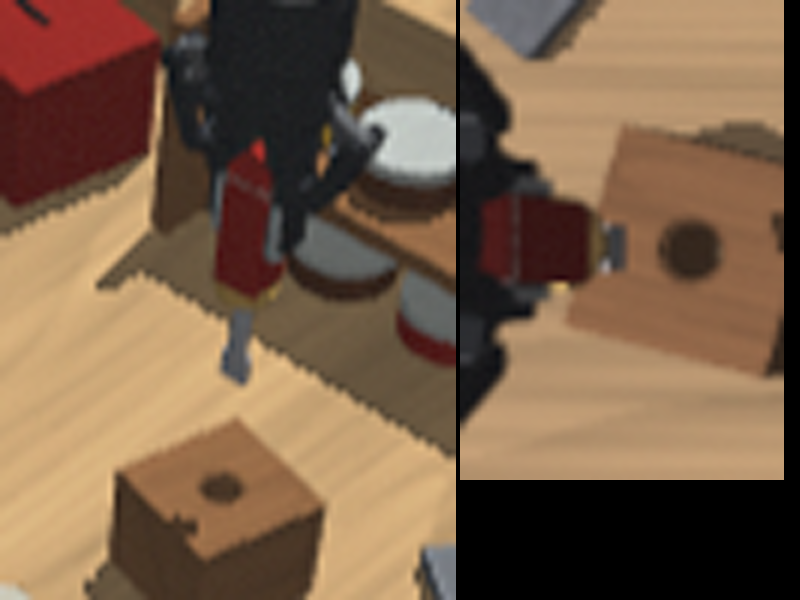

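Top view: the blade at crop (620,247) spans about 18 mm along world x, so its width lies along the tool's y. Its tip projects within 1 px of the TCP axis in both views. Carrying it round the bulb on the −x side.

In the tool's units: -33 mm is -0.0413, -25 mm is -0.0313.

```bash
echo '0,0,0,-0.0313,-0.0113,0,0 | 0,0,0,-0.0413,-0.015,0,0 | 0,0,0,-0.0413,-0.015,0,0 | 0,0,0,-0.0413,-0.015,0,0 | 0,0,0,-0.0413,-0.015,0,0' | python3 steer.py
echo '0,0,0,-0.0413,0.0013,0,0 | 0,0,0,-0.0413,0.0025,0,0 | 0,0,0,-0.0413,0.0025,0,0 | 0,0,0,-0.0413,0.0025,0,0 | 0,0,0,-0.0413,0.0025,0,0' | python3 steer.py
echo '0,0,0,-0.0413,0.0025,0,0 | 0,0,0,-0.0125,0.0125,0,0 | 0,0,0,-0.0013,0.0275,0,0 | 0,0,0,-0.0013,0.0275,0,0 | 0,0,0,-0.0013,0.025,0,0' | python3 steer.py
echo '0,0,0.0335,-0.0013,0.0213,0,0 | 0,0,0,0,0.0125,0,0 | 0,0,0,0,0,0,0 | 0,0,0,0,0,0,0' | python3 steer.py
python3 -c "
from h import *
go([563.3,-2,200],[3.1416,0,1.53])"
```

```text
clock: 8.88
eef_pos: [439.8, 204.8, 278.9]
tcp_rot: [-3.138, 0.002, 1.597]
contact_force: [-0.6, -0.9, -1.1]
opening: 0.339
grasp_force: 59.7
clock: 9.3
eef_pos: [453.7, 40.3, 279.3]
tcp_rot: [-3.139, 0.0, 1.597]
contact_force: [0.3, -0.6, -1.9]
opening: 0.344
grasp_force: 59.9
clock: 9.72
eef_pos: [532.6, -2.4, 279.3]
tcp_rot: [-3.139, -0.0, 1.596]
contact_force: [0.1, -0.9, -1.8]
opening: 0.348
grasp_force: 59.9
clock: 10.05
eef_pos: [558.4, -2.9, 279.6]
tcp_rot: [-3.139, -0.0, 1.532]
contact_force: [-0.5, 0.7, -1.3]
opening: 0.344
grasp_force: 59.7
clock 10.05 pos [558.4  -2.9 279.6] rot [-3.1388 -0.      1.5317] tool delta [ 1.1  5.1 79.5] rotvec [-0.0027  0.      0.0017] F [-0.5  0.7 -1.3] q [-0.01  0.23  1.75  0.    1.17  0.03] T [-0.01  0.05  0.02]
```

```bash
echo '0,0,0,0.0013,0.0063,0.0375,0 | 0,0,0,0,0,0.0375,0 | 0,0,0,0,0,0.025,0 | 0,0,0,0,0,0.0125,0 | 0,0,0,0,0,0,0' | python3 steer.py
echo '0,0,0,0,0,0,0 | 0,0,0,0,0,0,0' | python3 steer.py
python3 - <<'E'
from h import *
go([563.3,-2,184],[3.1416,0,1.53])
for n in("top","scene"): cv2.imwrite(f"pics/{n}3.png",r.grab_frame(n)[:,:,::-1])
o=np.zeros((600,800,3),np.uint8)
f=lambda n,c,w,h,k:cv2.resize(cv2.imread(f"pics/{n}3.png")[int(c[1])-h:int(c[1])+h,int(c[0])-w:int(c[0])+w],None,fx=k,fy=k,interpolation=cv2.INTER_CUBIC)
x=f("scene",(248,185),25,37,8);o[:x.shape[0],:x.shape[1]]=x
y=f("top",(268,201),24,30,8);o[:y.shape[0],405:405+y.shape[1]]=y
cv2.imwrite("pics/crop4.png",o);s=r.sense();print(px('scene',s['eef_pos']-[0,0,120]),px('top',s['eef_pos']-[0,0,120]))
E
```

```text
clock: 10.47
eef_pos: [561.8, -2.2, 188.6]
tcp_rot: [-3.137, 0.0, 1.531]
contact_force: [0.1, 0.1, -1.1]
opening: 0.346
grasp_force: 59.9
clock: 10.63
eef_pos: [564.8, -2.3, 192.3]
tcp_rot: [3.14, -0.0, 1.53]
contact_force: [0.3, 0.9, -2.2]
opening: 0.345
grasp_force: 59.8
clock 10.6333 pos [564.8  -2.3 192.3] rot [ 3.1396e+00 -1.0000e-04  1.5302e+00] tool delta [ 0.2 -1.5  8.3] rotvec [ 0.002  -0.0001  0.0002] F [ 0.3  0.9 -2.2] q [-0.01  0.33  1.82  0.    0.99  0.03] T [-0.01 -0.06 -0.01]
[[248.6 197.1]] [[269.3 200.5]]
```

View pics/crop4.png

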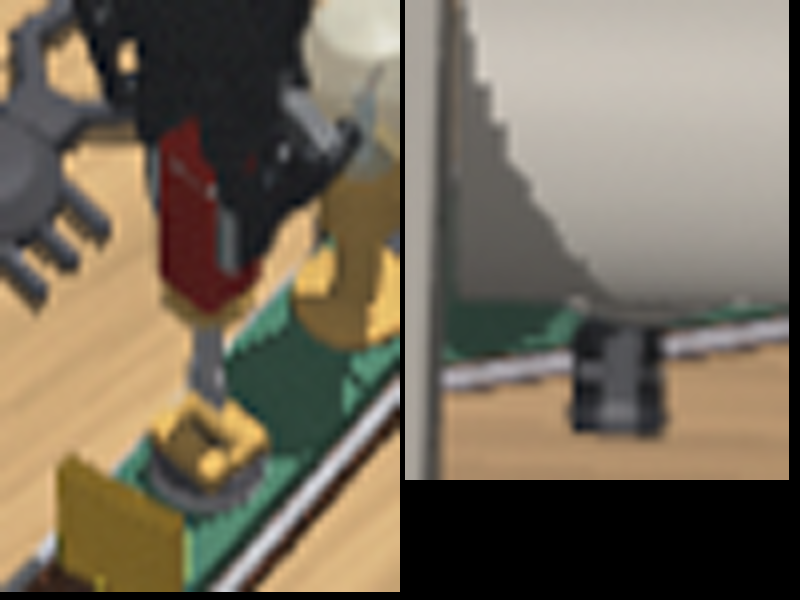

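```bash
python3 - <<'E'
from h import *
s=cv2.imread("pics/scene1.png")
print('slot est scene3',pl('scene',(248.9,202.1),54), 'tip',pl('scene',(248.9,197),72))
for z in(50,54): print(px('scene',[[563.3,-2,z]]),px('top',[[563.3,-2,z]]))
o=cv2.resize(s[175:230,215:285],None,fx=10,fy=10,interpolation=cv2.INTER_CUBIC);cv2.imwrite('pics/crop5.png',o)
E
```

```text
slot est scene3 [569.6  -5.4  54. ] tip [565.   -0.9  72. ]
[[248.2 201.2]] [[268.9 201.7]]
[[248.2 200.4]] [[269.  201.6]]
```

View pics/crop5.png

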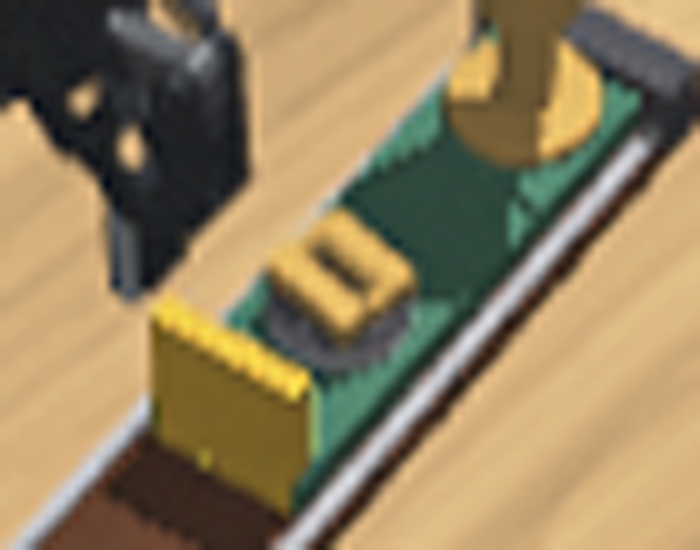

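Slot centre at crop (341,265), i.e. scene px (248.7,201.1). That is about (565,−2) averaged with the top view, and the tip is already there. Lowering gently.

The manual's scale: shifts go in shares of 800 mm and turns go in shares of 2 rad. Converting my numbers, 6 mm is 0.0075.

```bash
echo '0,0,0,0,0,0.0075,0 | 0,0,0,0,0,0.0075,0 | 0,0,0,0,0,0,0' | python3 steer.py
echo '0,0,0,0,0,0.0025,0 | 0,0,0,0,0,0.0025,0' | python3 steer.py
echo '0,0,0,0,0,0.0025,0 | 0,0,0,0,0,0.0025,0' | python3 steer.py
echo '0,0,0,0,0,0.0019,0 | 0,0,0,0,0,0,0' | python3 steer.py
```

```text
clock: 10.98
eef_pos: [563.6, -2.3, 177.8]
tcp_rot: [-3.14, 0.0, 1.53]
contact_force: [0.0, 1.7, -1.9]
opening: 0.348
grasp_force: 59.9
clock: 11.15
eef_pos: [564.2, -2.4, 174.7]
tcp_rot: [-3.142, 0.0, 1.53]
contact_force: [-0.1, -0.3, -2.8]
opening: 0.343
grasp_force: 59.8
clock: 11.32
eef_pos: [564.3, -2.3, 170.7]
tcp_rot: [3.142, 0.0, 1.53]
contact_force: [-0.8, 0.4, -2.1]
opening: 0.346
grasp_force: 59.8
clock: 11.48
eef_pos: [564.0, -2.3, 169.0]
tcp_rot: [-3.141, 0.0, 1.53]
contact_force: [0.6, 0.1, -2.5]
opening: 0.341
grasp_force: 59.9
```

In the tool's units: 1.5 mm is 0.0019.

```bash
echo '0,0,0,0,0,0.0019,0 | 0,0,0,0,0,0,0' | python3 steer.py
echo '0,0,0,0,0,0.0019,0 | 0,0,0,0,0,0,0' | python3 steer.py
echo '0,0,0,0,0,0.0019,0 | 0,0,0,0,0,0,0' | python3 steer.py
```

```text
clock: 11.65
eef_pos: [564.3, -2.4, 168.0]
tcp_rot: [3.141, 0.0, 1.53]
contact_force: [0.1, 0.3, -0.0]
opening: 0.341
grasp_force: 60.1
clock: 11.82
eef_pos: [564.5, -2.3, 167.6]
tcp_rot: [3.141, -0.0, 1.53]
contact_force: [-3.4, -1.2, 11.4]
opening: 0.347
grasp_force: 61.9
clock: 11.98
eef_pos: [564.7, -2.3, 167.3]
tcp_rot: [3.14, -0.0, 1.53]
contact_force: [-6.7, 0.5, 22.4]
opening: 0.345
grasp_force: 63.9
```

Contact at TCP 168 puts the tip at about 44.7 mm, which matches the slot floor. Turning clockwise, with feed to follow the sink.

In the tool's units: 0.3 mm is 0.0004, 0.1 rad is 0.05.

```bash
echo '0,0,0.05,0,0,0.0004,0 | 0,0,0.05,0,0,0.0004,0 | 0,0,0.05,0,0,0.0004,0 | 0,0,0.05,0,0,0.0004,0' | python3 steer.py 90
python3 -c "
from h import *
go([564.3,-2.3,167])"
echo '0,0,0.05,0,0,0.0004,0 | 0,0,0.05,0,0,0.0004,0 | 0,0,0.05,0,0,0.0004,0 | 0,0,0.05,0,0,0.0004,0' | python3 steer.py
python3 -c "
from h import *
go([564.3,-2.3,167])"
```

```text
clock: 12.32
eef_pos: [564.9, -2.0, 166.2]
tcp_rot: [3.14, -0.001, 1.125]
contact_force: [-5.8, 2.4, 23.2]
opening: 0.341
grasp_force: 87.4
clock 12.3167 pos [564.9  -2.  166.2] rot [ 3.1402e+00 -1.3000e-03  1.1247e+00] tool delta [-0.5 -0.4 -0.8] F [-5.8  2.4 23.2] q [-0.01  0.36  1.84  0.    0.94  0.44] T [0.41 1.74 0.08]
clock: 12.65
eef_pos: [565.3, -1.8, 165.1]
tcp_rot: [3.14, -0.003, 0.725]
contact_force: [-4.9, 2.0, 21.8]
opening: 0.339
grasp_force: 87.4
clock 12.65 pos [565.3  -1.8 165.1] rot [ 3.1404e+00 -2.8000e-03  7.2460e-01] tool delta [-1.1 -0.3 -1.9] F [-4.9  2.  21.8] q [-0.01  0.36  1.84  0.    0.93  0.84] T [0.68 1.32 0.15]
```

In the tool's units: 0.3 mm is 0.0004, 0.1 rad is 0.05.

```bash
echo '0,0,0.05,0,0,0.0004,0 | 0,0,0.05,0,0,0.0004,0 | 0,0,0.05,0,0,0.0004,0 | 0,0,0.05,0,0,0.0004,0 | 0,0,0.05,0,0,0.0004,0' | python3 steer.py
python3 -c "
from h import *
go([564.3,-2.3,167])"
echo '0,0,0.05,0,0,0.0004,0 | 0,0,0.05,0,0,0.0004,0 | 0,0,0.05,0,0,0.0004,0 | 0,0,0.05,0,0,0.0004,0 | 0,0,0.05,0,0,0.0004,0' | python3 steer.py
python3 -c "
from h import *
go([564.3,-2.3,167])"
echo '0,0,0.05,0,0,0.0004,0 | 0,0,0.05,0,0,0.0004,0 | 0,0,0.05,0,0,0.0004,0' | python3 steer.py
python3 -c "
from h import *
go([564.3,-2.3,167])"
```

```text
clock: 13.07
eef_pos: [565.9, -1.7, 163.7]
tcp_rot: [-3.141, -0.004, 0.225]
contact_force: [-4.1, 2.8, 21.0]
opening: 0.338
grasp_force: 87.2
clock 13.0667 pos [565.9  -1.7 163.7] rot [-3.1414 -0.0042  0.2246] tool delta [-1.7  0.2 -3.3] F [-4.1  2.8 21. ] q [-0.01  0.36  1.84  0.    0.93  1.34] T [0.8  0.88 0.09]
clock: 13.48
eef_pos: [566.4, -1.8, 162.3]
tcp_rot: [-3.139, -0.005, -0.275]
contact_force: [-3.2, 2.1, 20.2]
opening: 0.339
grasp_force: 87.1
clock 13.4833 pos [566.4  -1.8 162.3] rot [-3.1394 -0.0048 -0.2753] tool delta [-1.8  1.  -4.7] F [-3.2  2.1 20.2] q [-0.01  0.36  1.84  0.    0.93  1.84] T [0.5  0.52 0.05]
clock: 13.73
eef_pos: [566.6, -2.0, 161.5]
tcp_rot: [-3.138, -0.004, -0.575]
contact_force: [-1.6, 1.1, 20.0]
opening: 0.341
grasp_force: 87.1
clock 13.7333 pos [566.6  -2.  161.5] rot [-3.1381 -0.0045 -0.5751] tool delta [-1.7  1.4 -5.6] F [-1.6  1.1 20. ] q [-0.01  0.37  1.85  0.    0.92  2.14] T [0.31 0.42 0.08]
```

In the tool's units: 0.25 mm is 0.0003, 0.08 rad is 0.04.

```bash
echo '0,0,0.04,0,0,0.0003,0 | 0,0,0.04,0,0,0.0003,0' | python3 steer.py
python3 -c "
from h import *
go([564.3,-2.3,167])"
echo '0,0,0.025,0,0,0.0002,0 | 0,0,0.025,0,0,0.0002,0' | python3 steer.py
python3 -c "
from h import *
go([564.3,-2.3,167])"
echo '0,0,0.025,0,0,0.0002,0 | 0,0,0.015,0,0,0.0001,0' | python3 steer.py
python3 -c "
from h import *
go([564.3,-2.3,167])"
```

```text
clock: 13.9
eef_pos: [566.7, -2.1, 161.0]
tcp_rot: [-3.137, -0.004, -0.734]
contact_force: [-2.4, 1.4, 20.6]
opening: 0.337
grasp_force: 87.2
clock 13.9 pos [566.7  -2.1 161. ] rot [-3.1375 -0.0042 -0.7342] tool delta [-1.6  1.7 -6. ] F [-2.4  1.4 20.6] q [-0.01  0.37  1.85  0.    0.92  2.3 ] T [0.12 0.48 0.05]
clock: 14.07
eef_pos: [566.7, -2.2, 160.7]
tcp_rot: [-3.137, -0.004, -0.833]
contact_force: [-1.1, 0.3, 20.1]
opening: 0.338
grasp_force: 87.2
clock 14.0667 pos [566.7  -2.2 160.7] rot [-3.1371 -0.0039 -0.8328] tool delta [-1.5  1.8 -6.3] F [-1.1  0.3 20.1] q [-0.01  0.37  1.85  0.    0.92  2.4 ] T [0.03 0.32 0.15]
clock: 14.23
eef_pos: [566.8, -2.2, 160.5]
tcp_rot: [-3.137, -0.004, -0.913]
contact_force: [-1.7, 1.5, 21.0]
opening: 0.342
grasp_force: 87.2
clock 14.2333 pos [566.8  -2.2 160.5] rot [-3.1368 -0.0036 -0.9128] tool delta [-1.4  2.  -6.5] F [-1.7  1.5 21. ] q [-0.01  0.37  1.85  0.    0.92  2.48] T [0.13 0.44 0.08]
```

In the tool's units: 0.12 mm is 0.0002, 0.1 mm is 0.0001, 0.03 rad is 0.015.

```bash
for i in 1; do :; done
echo '0,0,0.02,0,0,0.0002,0 | 0,0,0.015,0,0,0.0001,0' | python3 steer.py; python3 -c "
from h import *
go([564.3,-2.3,167])"
echo '0,0,0.02,0,0,0.0002,0 | 0,0,0.015,0,0,0.0001,0' | python3 steer.py; python3 -c "
from h import *
go([564.3,-2.3,167])"
echo '0,0,0.015,0,0,0.0001,0 | 0,0,0.015,0,0,0.0001,0' | python3 steer.py; python3 -c "
from h import *
go([564.3,-2.3,167])"
```

```text
clock: 14.4
eef_pos: [566.7, -2.0, 160.4]
tcp_rot: [-3.136, -0.003, -0.982]
contact_force: [-2.9, 2.0, 23.3]
opening: 0.341
grasp_force: 87.3
clock 14.4 pos [566.7  -2.  160.4] rot [-3.1364e+00 -2.7000e-03 -9.8240e-01] tool delta [-1.1  2.1 -6.6] F [-2.9  2.  23.3] q [-0.01  0.37  1.85  0.    0.92  2.55] T [0.57 0.64 0.13]
clock: 14.57
eef_pos: [566.6, -1.7, 160.4]
tcp_rot: [-3.136, -0.002, -1.052]
contact_force: [-3.9, 3.1, 25.6]
opening: 0.337
grasp_force: 87.6
clock 14.5667 pos [566.6  -1.7 160.4] rot [-3.1360e+00 -1.8000e-03 -1.0525e+00] tool delta [-0.6  2.3 -6.6] F [-3.9  3.1 25.6] q [-0.01  0.37  1.85  0.    0.92  2.62] T [1.02 0.83 0.19]
clock: 14.73
eef_pos: [566.6, -1.5, 160.3]
tcp_rot: [-3.136, -0.001, -1.112]
contact_force: [-4.9, 4.2, 26.1]
opening: 0.341
grasp_force: 87.9
clock 14.7333 pos [566.6  -1.5 160.3] rot [-3.1359e+00 -1.3000e-03 -1.1116e+00] tool delta [-0.3  2.4 -6.7] F [-4.9  4.2 26.1] q [-0.01  0.37  1.85  0.    0.92  2.68] T [1.07 0.92 0.37]
```

In the tool's units: 0.04 rad is 0.02.

```bash
echo '0,0,0.02,0,0,0,0 | 0,0,0.015,0,0,0,0' | python3 steer.py; python3 -c "
from h import *
go([564.3,-2.3,167])"
echo '0,0,0.015,0,0,0,0 | 0,0,0,0,0,0,0' | python3 steer.py; python3 -c "
from h import *
go([564.3,-2.3,167])"
```

```text
clock: 14.9
eef_pos: [566.6, -1.5, 160.3]
tcp_rot: [-3.136, -0.001, -1.182]
contact_force: [-3.5, 4.0, 26.7]
opening: 0.34
grasp_force: 88.1
clock 14.9 pos [566.6  -1.5 160.3] rot [-3.1359e+00 -1.0000e-03 -1.1815e+00] tool delta [-0.1  2.4 -6.7] F [-3.5  4.  26.7] q [-0.01  0.37  1.85  0.    0.92  2.75] T [1.22 0.9  0.77]
clock: 15.07
eef_pos: [566.6, -1.4, 160.3]
tcp_rot: [-3.136, -0.001, -1.211]
contact_force: [-3.7, 4.0, 25.3]
opening: 0.341
grasp_force: 88.1
clock 15.0667 pos [566.6  -1.4 160.3] rot [-3.1359e+00 -8.0000e-04 -1.2110e+00] tool delta [ 0.   2.4 -6.7] F [-3.7  4.  25.3] q [-0.01  0.37  1.85  0.    0.92  2.78] T [1.16 0.9  0.82]
```

Fully home: the sink has stopped and the torque has risen to 0.8 N·m. Unwinding the grip and lifting straight out.

In the tool's units: -1 mm is -0.0013, -0.5 mm is -0.0006, -0.08 rad is -0.04.

```bash
echo '0,0,-0.04,0,0,0,0 | 0,0,-0.04,0,0,-0.0006,0 | 0,0,0,0,0,-0.0013,0' | python3 steer.py; python3 -c "
from h import *
go([564.3,-2.3,167])"
echo '0,0,0,0,0,-0.0038,0 | 0,0,0,0,0,-0.005,0 | 0,0,0,0,0,-0.005,0 | 0,0,0,0,0,-0.005,0' | python3 steer.py
echo '0,0,0,0,0,-0.0075,0 | 0,0,0,0,0,-0.0125,0 | 0,0,0,0,0,-0.025,0 | 0,0,0,0,0,-0.0375,0 | 0,0,0,0,0,-0.0438,0' | python3 steer.py
python3 - <<'E'
from h import *
go([564.3,-2.3,300],[3.1416,0,1.597])
E
```

```text
clock: 15.32
eef_pos: [566.3, -1.6, 160.9]
tcp_rot: [-3.137, -0.001, -1.046]
contact_force: [0.9, 3.6, 7.6]
opening: 0.343
grasp_force: 87.6
clock 15.3167 pos [566.3  -1.6 160.9] rot [-3.1365e+00 -1.4000e-03 -1.0456e+00] tool delta [-0.3  2.  -6.1] F [0.9 3.6 7.6] q [-0.01  0.37  1.85  0.    0.92  2.61] T [ 1.01 -0.25  0.02]
clock: 15.65
eef_pos: [563.7, -2.5, 173.4]
tcp_rot: [3.141, 0.0, -1.05]
contact_force: [-0.3, 0.4, -2.6]
opening: 0.338
grasp_force: 88.7
clock: 16.07
eef_pos: [562.9, -2.3, 274.7]
tcp_rot: [3.139, 0.002, -1.05]
contact_force: [1.2, 0.8, -2.3]
opening: 0.341
grasp_force: 88.7
clock 16.0667 pos [562.9  -2.3 274.7] rot [ 3.1387e+00  1.8000e-03 -1.0503e+00] tool delta [  0.6  -1.2 -25.3] rotvec [-1.4000e-03  4.4000e-03 -2.6473e+00] F [ 1.2  0.8 -2.3] q [-0.01  0.24  1.74  0.    1.16  2.61] T [ 0.   -0.05 -0.01]
```

In the tool's units: -2 mm is -0.0025, -0.124 rad is -0.062.

```bash
echo '0,0,-0.062,0,0,-0.0025,0 | 0,0,-0.062,0,0,-0.0025,0 | 0,0,-0.062,0,0,-0.0025,0 | 0,0,-0.062,0,0,-0.0025,0 | 0,0,-0.062,0,0,0,0' | python3 steer.py
echo '0,0,-0.062,0,0,0,0 | 0,0,-0.062,0,0,0,0 | 0,0,-0.062,0,0,0,0 | 0,0,-0.062,0,0,0,0 | 0,0,-0.062,0,0,0,0' | python3 steer.py
echo '0,0,-0.062,0,0,0,0 | 0,0,-0.062,0,0,0,0 | 0,0,-0.062,0,0,0,0 | 0,0,-0.062,0,0,0,0 | 0,0,-0.062,0,0,0,0' | python3 steer.py
echo '0,0,-0.062,0,0,0,0 | 0,0,-0.062,0,0,0,0 | 0,0,-0.062,0,0,0,0 | 0,0,-0.062,0,0,0,0 | 0,0,-0.062,0,0,0,0' | python3 steer.py
echo '0,0,-0.062,0,0,0,0 | 0,0,-0.0215,0,0,0,0 | 0,0,0,0,0,0,0' | python3 steer.py
python3 - <<'E'
from h import *
go([460,0,288],[3.1416,0,1.597])
E
```

```text
clock: 16.48
eef_pos: [564.2, -2.3, 283.7]
tcp_rot: [-3.141, -0.001, -0.424]
contact_force: [0.0, -1.0, -1.7]
opening: 0.337
grasp_force: 88.5
clock: 16.9
eef_pos: [564.0, -2.3, 283.1]
tcp_rot: [-3.141, 0.0, 0.196]
contact_force: [-0.1, -0.3, -2.4]
opening: 0.335
grasp_force: 88.5
clock: 17.32
eef_pos: [564.0, -2.3, 283.1]
tcp_rot: [-3.142, -0.0, 0.816]
contact_force: [0.1, 0.6, -2.4]
opening: 0.343
grasp_force: 88.5
clock: 17.73
eef_pos: [564.0, -2.3, 283.1]
tcp_rot: [-3.142, -0.0, 1.436]
contact_force: [-0.2, -0.3, -2.1]
opening: 0.338
grasp_force: 88.5
clock: 17.98
eef_pos: [564.0, -2.3, 283.1]
tcp_rot: [3.142, -0.0, 1.599]
contact_force: [-0.1, 0.4, -1.9]
opening: 0.339
grasp_force: 88.6
clock 17.9833 pos [564.   -2.3 283.1] rot [ 3.1415 -0.      1.5987] tool delta [   5.2 -103.9   -4.9] rotvec [ 0.0001 -0.      0.0017] F [-0.1  0.4 -1.9] q [-0.01  0.23  1.73  0.    1.18 -0.03] T [-0.03 -0.02 -0.  ]
```

In the tool's units: 33 mm is 0.0413, -26 mm is -0.0325.

```bash
echo '0,0,0,0.0013,-0.0325,0,0 | 0,0,0,0.0013,-0.0325,0,0 | 0,0,0,0.0013,-0.0325,0,0 | 0,0,0,0.0063,-0.03,0,0 | 0,0,0,0.0413,-0.005,0,0' | python3 steer.py
echo '0,0,0,0.0413,-0.0038,0,0 | 0,0,0,0.0413,-0.0038,0,0 | 0,0,0,0.0413,-0.0038,0,0 | 0,0,0,0.0413,-0.0025,0,0 | 0,0,0,0.0413,0,0,0' | python3 steer.py
echo '0,0,0,0.0413,0.0138,0,0 | 0,0,0,0.0413,0.0138,0,0 | 0,0,0,0.0413,0.0138,0,0 | 0,0,0,0.0413,0.0138,0,0 | 0,0,0,0.0313,0.0125,0,0' | python3 steer.py
echo '0,0,0,0,0,0,0 | 0,0,0,0,0,0,0' | python3 steer.py
python3 - <<'E'
from h import *
go([495,367,220],[3.1416,0,1.597])
for n in("top","scene"): cv2.imwrite(f"pics/{n}4.png",r.grab_frame(n)[:,:,::-1])
o=np.zeros((600,800,3),np.uint8)
f=lambda n,x,y,w,h,k:cv2.resize(cv2.imread(f"pics/{n}4.png")[y:y+h,x:x+w],None,fx=k,fy=k,interpolation=cv2.INTER_CUBIC)
o[:300,:500]=f("top",203,175,100,60,5); o[:400,505:785]=f("scene",280,80,70,100,4)
o[305:595,:350]=f("scene",215,152,70,58,5)
cv2.imwrite("pics/crop6.png",o)
E
```

```text
clock: 18.4
eef_pos: [453.5, 33.2, 282.5]
tcp_rot: [-3.139, 0.002, 1.592]
contact_force: [0.6, 1.3, -1.6]
opening: 0.34
grasp_force: 89.3
clock: 18.82
eef_pos: [441.1, 202.0, 283.1]
tcp_rot: [3.141, -0.0, 1.594]
contact_force: [1.4, -0.2, -1.8]
opening: 0.342
grasp_force: 89.4
clock: 19.23
eef_pos: [491.9, 361.5, 282.9]
tcp_rot: [3.141, -0.001, 1.595]
contact_force: [0.2, -1.1, -2.3]
opening: 0.341
grasp_force: 89.3
clock: 19.4
eef_pos: [491.6, 359.8, 282.2]
tcp_rot: [-3.141, 0.0, 1.597]
contact_force: [-0.2, -0.5, -1.3]
opening: 0.343
grasp_force: 89.3
clock 19.4 pos [491.6 359.8 282.2] rot [-3.1411e+00  5.0000e-04  1.5967e+00] tool delta [ 7.1  3.6 62.2] rotvec [-0.0005  0.0005 -0.0003] F [-0.2 -0.5 -1.3] q [ 0.63  0.3   1.64 -0.    1.2   0.6 ] T [-0.06  0.    0.04]
```

View pics/crop6.png

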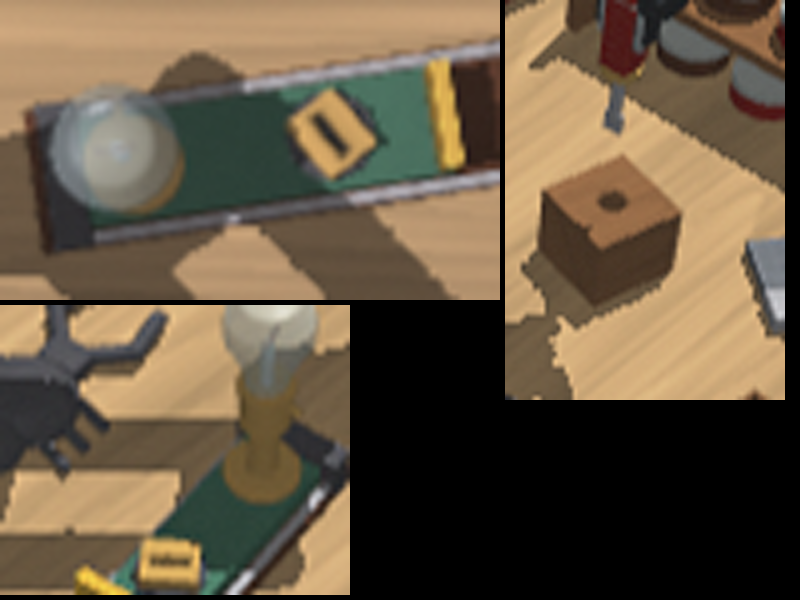

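Slot has rotated about 140° clockwise (top crop 312,120→345,152), and the lamp and bulb look undisturbed. The hole is at scene px (306.6,129.9).

```bash
python3 - <<'E'
from h import *
print(pl('scene',(306.6,129.9),75),pl('top',(125.9,226.1),75))
a=px('scene',[[491.6,359.8,159.5]]);print('pred tip',a)
print('tip crop', (280+(614-505)/4-.4, 80+129/4-.4))
E
```

```text
[496.2 365.2  75. ] [493.9 368.4  75. ]
pred tip [[307. 112.]]
tip crop (306.85, 111.85)
```

In the tool's units: 20 mm is 0.025, 15 mm is 0.0188.

```bash
echo '0,0,0,0.0088,0.0045,0,0 | 0,0,0,0,0,0.025,0 | 0,0,0,0,0,0.025,0 | 0,0,0,0,0,0.0188,0 | 0,0,0,0,0,0,0' | python3 steer.py
echo '0,0,0,0,0,0,0 | 0,0,0,0,0,0.01,0 | 0,0,0,0,0,0.01,0 | 0,0,0,0,0,0.01,0 | 0,0,0,0,0,0.01,0' | python3 steer.py
echo '0,0,0,0,0,0.0125,0 | 0,0,0,0,0,0.0125,0 | 0,0,0,0,0,0.0125,0 | 0,0,0,0,0,0.0125,0 | 0,0,0,0,0,0.0125,0' | python3 steer.py
python3 -c "
from h import *
go([495,367,132.5],[3.1416,0,1.597])"
```

```text
clock: 19.92
eef_pos: [493.9, 364.3, 224.6]
tcp_rot: [-3.138, 0.003, 1.595]
contact_force: [-0.7, 0.1, -2.7]
opening: 0.335
grasp_force: 89.4
clock: 20.33
eef_pos: [495.3, 366.0, 195.0]
tcp_rot: [3.141, -0.0, 1.597]
contact_force: [0.8, -0.1, -1.8]
opening: 0.338
grasp_force: 89.4
clock: 20.75
eef_pos: [495.1, 366.0, 144.2]
tcp_rot: [-3.141, 0.0, 1.597]
contact_force: [-0.0, -0.4, -1.8]
opening: 0.344
grasp_force: 89.4
clock 20.75 pos [495.1 366.  144.2] rot [-3.1413e+00  2.0000e-04  1.5969e+00] tool delta [ 1.  -0.1 11.7] rotvec [-0.0002  0.0002 -0.0001] F [-0.  -0.4 -1.8] q [ 0.63  0.46  1.74 -0.    0.94  0.61] T [-0.04  0.03  0.03]
```

In the tool's units: 4 mm is 0.005, 2 mm is 0.0025.

```bash
echo '0,0,0,0.0006,0,0.005,0 | 0,0,0,0,0,0.005,0 | 0,0,0,0,0,0.0025,0 | 0,0,0,0,0,0,0' | python3 steer.py
echo '0,0,0,0,0,0.0013,0 | 0,0,0,0,0,0,0' | python3 steer.py
echo '0,0,0,0,0,0.0013,0 | 0,0,0,0,0,0,0' | python3 steer.py
```

```text
clock: 21.08
eef_pos: [495.2, 366.5, 135.1]
tcp_rot: [-3.141, 0.0, 1.597]
contact_force: [-0.6, 0.1, -1.2]
opening: 0.343
grasp_force: 89.4
clock: 21.25
eef_pos: [495.4, 366.6, 134.7]
tcp_rot: [3.141, -0.0, 1.597]
contact_force: [-0.1, 0.4, -1.8]
opening: 0.341
grasp_force: 89.4
clock: 21.42
eef_pos: [495.3, 366.6, 133.6]
tcp_rot: [3.141, -0.0, 1.597]
contact_force: [-0.6, 0.9, -1.9]
opening: 0.342
grasp_force: 89.4
```

In the tool's units: 0.8 mm is 0.001.

```bash
echo '0,0,0,0,0,0.001,0 | 0,0,0,0,0,0,0' | python3 steer.py
echo '0,0,0,0,0,0.0009,0 | 0,0,0,0,0,0,0' | python3 steer.py
echo '0,0,0,0,0,0.0009,0 | 0,0,0,0,0,0,0' | python3 steer.py
```

```text
clock: 21.58
eef_pos: [495.3, 366.6, 133.4]
tcp_rot: [3.141, -0.0, 1.597]
contact_force: [-1.8, -1.6, 4.8]
opening: 0.346
grasp_force: 90.3
clock: 21.75
eef_pos: [495.3, 366.7, 133.3]
tcp_rot: [3.141, -0.0, 1.597]
contact_force: [-4.1, -2.9, 11.4]
opening: 0.341
grasp_force: 91.0
clock: 21.92
eef_pos: [495.3, 366.7, 133.3]
tcp_rot: [3.141, -0.0, 1.597]
contact_force: [-6.0, -3.2, 17.6]
opening: 0.338
grasp_force: 91.8
```

Seated at the same height as when picked up. Easing off, opening and withdrawing.

```bash
echo '0,0,0,0,0,-0.0023,0 | 0,0,0,0,0,0,0.36 | 0,0,0,0,0,0,0.45 | 0,0,0,0,0,0,0.6 | 0,0,0,0,0,0,1' | python3 steer.py 20
echo '0,0,0,0,0,0,1 | 0,0,0,0,0,0,1 | 0,0,0,0,0,0,1' | python3 steer.py
echo '0,0,0,0,0,-0.0125,1 | 0,0,0,0,0,-0.0375,1 | 0,0,0,0,0,-0.05,1 | 0,0,0,0,0,-0.05,1 | 0,0,0,0,0,-0.05,1' | python3 steer.py
echo '0,0,0,0,-0.0375,0,1 | 0,0,0,0,-0.05,0,1 | 0,0,0,0,-0.05,0,1 | 0,0,0,0,0,0,1' | python3 steer.py
python3 - <<'E'
from h import *
for n in("top","scene"): cv2.imwrite(f"pics/{n}5.png",r.grab_frame(n)[:,:,::-1])
o=np.zeros((600,800,3),np.uint8)
t=cv2.imread("pics/top5.png");s=cv2.imread("pics/scene5.png")
o[:384,:512]=s
o[:280,520:800]=cv2.resize(s[95:165,275:345],None,fx=4,fy=4,interpolation=cv2.INTER_CUBIC)
o[285:565,520:800]=cv2.resize(t[190:260,95:165],None,fx=4,fy=4,interpolation=cv2.INTER_CUBIC)
o[390:600,:500]=cv2.resize(t[100:260:1,60:440],(500,210))
cv2.imwrite("pics/crop7.png",o)
E
```

```text
clock: 22.33
eef_pos: [495.2, 366.5, 132.8]
tcp_rot: [-3.141, 0.0, 1.597]
contact_force: [0.9, 0.5, 0.2]
opening: 0.716
grasp_force: 0.0
clock: 22.58
eef_pos: [495.2, 366.5, 132.9]
tcp_rot: [-3.141, 0.0, 1.597]
contact_force: [0.2, -0.6, -0.6]
opening: 1.0
grasp_force: 0.0
clock: 23.0
eef_pos: [494.8, 366.2, 295.4]
tcp_rot: [-3.142, 0.0, 1.597]
contact_force: [0.6, 0.9, 0.4]
opening: 1.001
grasp_force: 0.0
clock: 23.33
eef_pos: [379.5, 362.4, 293.6]
tcp_rot: [-3.138, 0.001, 1.598]
contact_force: [1.3, 0.5, -1.0]
opening: 1.002
grasp_force: 0.0
```

View pics/crop7.png

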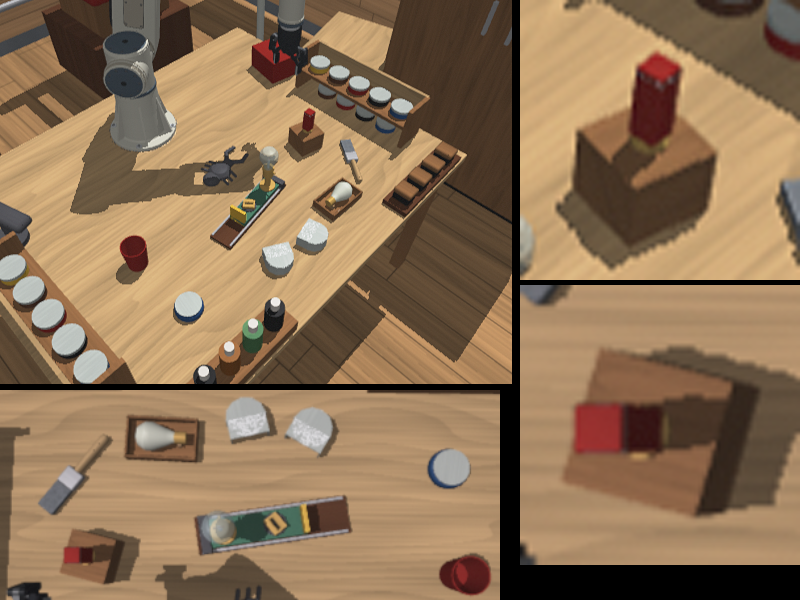

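The driver stands upright in its block (scene 308,120), the foot is at the stop, the screw is turned home and the bystanders are where they were. Handing in.

```bash
echo '0,0,0,0,0,0,1 | 0,0,0,0,0,0,1' | python3 steer.py; python3 -c "
from rig import r
print(r.sign_off())"
```

```text
clock: 23.6
eef_pos: [386.2, 363.9, 293.4]
tcp_rot: [3.141, -0.001, 1.596]
contact_force: [-0.4, 0.2, 1.0]
opening: 1.001
grasp_force: 0.0
the job is handed in; nothing more can be done
None
```

I handed the job in at 23.6 s: the lamp foot is against the stop, the clamp screw is driven home, and the driver is released and upright in its block, with the bulb untouched and the bystanders unmoved in the last pictures.

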